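# Feel a sander spindle's end float and take it up with a slotted spacer

## Robot

A 6-joint arm with a two-finger parallel gripper is mounted at the origin on a cart in front of the work surface, level with it; the furniture and walls round the work are solid. World frame = base frame: x ahead of the robot, y to its left, z up, the work surface at z = 0. Lengths are in m, angles in rad, forces in N, time in s.
With the tool pointing down it reaches from about 0.35 to 0.875 m from the base axis. Payload 15.5 kg.
Tool frame: the origin (TCP) lies between the finger pads; the fingertips stand r.nose_length ahead of it and the grasp point (between the pads) lies 3 mm ahead of it (r.nose_length is the distance from the TCP to the fingertips, in m); y points along the fingers, z is the direction in which the jaws open and shut, and the axes are right-handed (so a half turn about y gives the same grasp; the last joint's range is limited). The gripper opens to 85 mm and grips with 20 to 120 N. Pads are 22 mm wide; open, the fingers measure 114 mm over their backs; the gripper's body (76 mm by 85 mm) begins 54 mm behind the grasp point. The pads swing forward as they close: fully open they stand 13 mm farther back than shut.
Start: joints at [1.091, 0.494, 1.345, -0, 1.302, -0.096], TCP at [0.235, 0.579, 0.253] pointing down, gripper open.
Joint ranges: [-2.91, 2.91], [-0.82, 2.16], [0.22, 2.67], [-1.22, 4.37], [0.12, 2.79], [-3.08, 3.08]. Speed limits (rad/s): [1.89, 1.89, 2.57, 3.01, 3.01, 3.01].

## Interface

Orientations are given as a unit quaternion [x, y, z, w].
In Python, from bench import r gives the robot as it stands. The module is installed in compiled form; this text tells all that it offers.
- The arm moves only by the tool play_rows, never from a script. Its argument "commands" is a list of rows, each an object with "jaw": the gripper's target within -1 to 1 (shut at 1, half-way at 0, fully open at -1); "slide": the shift along the tool's x, y, z in mm, a list of three; "rotation": the turn, a rotation vector about the tool's x, y, z in rad, a list of three. In form: [{"jaw": jaw, "slide": [x, y, z], "rotation": [rx, ry, rz]}, ...]. A call has 1 to 10 rows; each row is the pose to reach, as a shift and turn from the pose commanded when the call began, along the tool's axes at that moment; what a row does not reach only later rows make up. A row lasts 1/10 s, in which the tool goes at most 50 mm and 8.59 degrees, less where a joint would pass 70% of its speed; a pose out of reach is approached as far as the arm can. A call with a gripper value outside its range is refused whole. The fingers move at their own pace and stop on an object; "force" is the grip in N (left out, the last holds). Time passes only in rows, so rows that repeat a pose let the fingers close. It gives the time, the measured TCP pose, the force and the opening at its end, in the units of the state.
- r.sense(): the state, without advancing time (a new reading comes with each control period).
- r.grab_frame(name): name is "side" or "top" or "wrist"; returns (picture, depth): 384x512x3 uint8, red, green, blue; 384x512 float32, m along the optical axis (not along the pixel's ray), 0 where there is no reading.
- r.calibration(name): a dict with "fovy" (degrees; the focal length in pixels is half the picture's height over the tangent of half this angle, whatever the lens; pixels are square), "cx", "cy" (the principal point, pixels), "distortion" ([k1, k2, p1, p2, k3] as OpenCV has them; the pictures are not rectified), "pose" (4x4, takes a point from camera to world coordinates). Camera axes: x right, y down, z forward; pixel columns grow to the right and rows downward; lengths in m; the calibration is good to about 2 mm. A picture is of the moment at which its call begins: read the wrist's pose just before it. calibration takes no time and is no camera call; for the wrist camera it gives the pose at the moment of the call.
- r.hand_in(): hands the job in, once; it reports no verdict.
Trained networks look in the newest picture that a camera, given by its name, has taken for a name from the list of things; names that differ only in an ending like _2 or _b are one class to them, and where a whole thing is asked for, a point or a joint stands for the part that bears it (a point fixed in the world has none). Each returns a list of dicts, best first, with "score" (0 to 1); they miss things now and then, are a little off and sometimes report something else, mostly with a low value. They report only what shows in the picture. A call takes as long as a camera call. They do not tell look-alikes from the thing itself.
- r.silhouettes(camera, query): "region" (384x512 bool, what is visible of it) and "position" ([column, row] in pixels, amid what is visible of it).
- r.spot_point(camera, query): "position" ([column, row] in pixels: a listed point, or the origin of a listed thing).
The state is a dict: "t": time; "joints": joint angles; "qd": joint speeds; "tau": joint torques, N m; "ee_pos": TCP position; "tool_rot": TCP orientation; "force": force on the tool from outside, world axes, zero at the start; "wrist_torque": the same for the moment, N m; "width": finger opening in m.
Only numpy, scipy, OpenCV 4.12 (cv2) and the standard library are available. Lean on these libraries where they do the work, as an engineer would, in place of code of your own. Each camera call takes 0.05 s, during which the arm holds its last target. There are 200 camera calls.

## Task

The small disc-sander head was put back together without its thrust spacer, so its shaft slides endways. Take the spool knob on the shaft's end, gently push the shaft in until its collar bears firmly on the bearing, then pull it out until it bears firmly on its other stop, to feel how much end float there is, and leave it pulled out. From the rack hang the thickest single slotted spacer that will go in over the shaft, tab up, in the gap between bearing and collar, then push the shaft in firmly so that the spacer is nipped and less than about 4 mm of float is left; leave the other two spacers on the rack.

Things in the scene. Friction and masses are not known exactly. Their poses are not given: they have to be found in the camera images.
- stand: Fixed sander head on a 130 x 160 x 15 mm plywood base; origin under the base's centre, z up. The 18 mm shaft runs along its y, 78 mm above the bench, spool knob at the -y end, 92 mm wooden disc at the +y end. Two grey box bearings, each 46 (x) x 22 (y) mm, tops 96 mm above the bench: the knob-side one spans y = -61 to -39 mm, the other +39 to +61 mm.
- bearing_face (a point): Centre, on the shaft's axis, of the outer (-y) face of the knob-side bearing; axes as stand. The spacer goes between it and the collar, a ring 34 mm in diameter, 12 mm thick, clamped fast on the shaft before the knob, at a place that differs each time: the end float (gap from this face to the collar with the shaft pulled right out) is an unknown 6 to 14.5 mm.
- knob (a point): Centre of the dark spool knob on the shaft's end, on the axis: ribbed barrel 30 mm in diameter, 30 mm long, between two flanges 42 mm in diameter, 5 mm thick; grip the barrel from above across its diameter (pads may slip along it as far as a flange). 73 mm from bearing_face with the shaft right out; 26 mm or more of bare shaft lies between collar and knob. Turns with the shaft.
- arbor (a joint): How far the shaft is pushed in, m: 0 pulled right out (pulley boss bears on the knob-side bearing's inner face), growing along the stand's +y (knob towards bearing) until the collar, or a spacer in between, bears on the bearing; with no spacer it then equals the end float. Starts in between; 2.5 N friction, stays where left, turns freely. Over 60 N bruises a stop or spacer.
- spacer_thin: Thinnest slotted spacer, steel, 5 mm thick along its y: a horseshoe 56 mm wide (x), slot 20.5 mm wide, open downward. Origin: mid-thickness, on the axis of the 18 mm rod or shaft it hangs on. Above it: slot top 9 mm, shoulders 20 mm, tab (14 mm wide in x) to 52 mm; below: legs to 40 mm, the last 8 mm tapered. Grip the tab across x, fingertips over 20 mm above the origin to clear the bearing.
- spacer_mid: Middle slotted spacer, steel, 8 mm thick along its y: a horseshoe 56 mm wide (x), slot 20.5 mm wide, open downward. Origin: mid-thickness, on the axis of the 18 mm rod or shaft it hangs on. Above it: slot top 9 mm, shoulders 20 mm, tab (14 mm wide in x) to 52 mm; below: legs to 40 mm, the last 8 mm tapered. Grip the tab across x, fingertips over 20 mm above the origin to clear the bearing.
- spacer_thick: Thickest slotted spacer, steel, 11 mm thick along its y: a horseshoe 56 mm wide (x), slot 20.5 mm wide, open downward. Origin: mid-thickness, on the axis of the 18 mm rod or shaft it hangs on. Above it: slot top 9 mm, shoulders 20 mm, tab (14 mm wide in x) to 52 mm; below: legs to 40 mm, the last 8 mm tapered. Grip the tab across x, fingertips over 20 mm above the origin to clear the bearing.
- rack: Fixed wooden rack, base 70 x 210 x 14 mm, with a steel rod 18 mm in diameter along its y, 62 mm above the bench, between two round-topped ends (tops 84 mm). Origin: centre of its underside. The three spacers hang on the rod about 50 mm apart in shuffled order, their x and y along the rack's, tabs up, lead ends of the legs down.
Things that resemble listed ones, but are neither listed nor needed, are in the scene too. Leave any brown look-alike of the spacer_thin alone.

How it is judged:
By the outcome, as a careful person would: the job done as asked, in the order asked, and still so for the second after the job is handed in, with the robot touching nothing.
It also fails if it takes over 64 s, if anything falls off the work surface, if the arm or the gripper's body presses on something with over 40 N, if the wrist force passes 120 N, or if a joint passes its speed limit or range.

## Working session

There is one attempt and no reset: what is moved stays moved. The work goes in short steps, Python scripts to look and compute and a tool call to move; the robot and the scene stay as the last step left them, time stands still between calls to the robot, and variables do not carry over. Pictures are saved under pics/ and viewed, about 8 in all and at most 12, crops included, and the job is handed in when it is done.

Besides the shell and the picture viewer there is one more tool, called after "Call:" by a JSON object that holds its "api" and its "payload". play_rows: Moves the arm, as the interface text tells. Its arguments: {"type":"object","properties":{"commands":{"type":"array","items":{"type":"object","properties":{"jaw":{"type":"number"},"slide":{"type":"array","items":{"type":"number"}},"rotation":{"type":"array","items":{"type":"number"}}}}},"force":{"type":"number"}},"required":["commands"]}

```bash
mkdir -p pics; python3 - <<'E'
from bench import r
import cv2,numpy as np
s=r.sense();print(s,r.nose_length)
ims=[]
for c in ["side","top"]:
    p,d=r.grab_frame(c);ims.append(p);np.savez(f"{c}.npz",p=p,d=d)
    k=r.calibration(c);print(c,k['fovy'],k['cx'],k['cy'],k['distortion'],np.round(k['pose'],3).tolist())
    cv2.imwrite(f"pics/{c}0.png",p[:,:,::-1])
    for q in ["stand","bearing_face","knob","spacer_thin","spacer_mid","spacer_thick","rack"]:
        print(c,q,[(np.round(x['position']).tolist(),round(x['score'],2)) for x in r.spot_point(c,q)][:4])
E
```

```text
{'t': 0.0, 'joints': array([ 1.09046679e+00,  4.94177405e-01,  1.34613462e+00,  1.29859166e-05,
        1.30250479e+00, -9.55115724e-02]), 'qd': array([-0.00218561, -0.00112983,  0.00086933,  0.00042111,  0.00027223,
        0.00100174]), 'tau': array([-3.32485564e-03, -8.82152152e+01, -3.83872783e+01, -5.08804660e-04,
        1.02420378e-02,  8.82105951e-05]), 'ee_pos': array([0.2344631 , 0.57899231, 0.25270265]), 'tool_rot': array([ 0.69447151, -0.13534408,  0.1350898 , -0.69364404]), 'force': array([-0.36164011, -0.50050934, -0.25542692]), 'wrist_torque': array([ 0.00085427, -0.01714199,  0.04126965]), 'width': 0.08511692615230045} 0.022
side 50.47165585840735 263.13054688833546 195.59552277375806 [-0.01914754  0.          0.          0.          0.        ] [[0.951, -0.196, 0.238, 0.307], [-0.308, -0.641, 0.703, -0.914], [0.014, -0.742, -0.67, 0.769], [0.0, 0.0, 0.0, 1.0]]
side stand [([231.0, 162.0], 0.65)]
side bearing_face [([246.0, 152.0], 0.69), ([260.0, 262.0], 0.62)]
side knob [([260.0, 168.0], 0.93)]
side spacer_thin [([258.0, 241.0], 0.86), ([235.0, 205.0], 0.71)]
side spacer_mid [([260.0, 260.0], 0.89), ([233.0, 162.0], 0.71)]
side spacer_thick [([256.0, 226.0], 0.65), ([245.0, 151.0], 0.19)]
side rack [([259.0, 260.0], 0.58)]
top 42.87784423660045 247.68301479528725 192.93395579978574 [-0.13785328  0.          0.          0.          0.        ] [[0.027, -0.998, 0.065, 0.488], [-0.999, -0.028, -0.027, -0.151], [0.028, -0.064, -0.998, 1.191], [0.0, 0.0, 0.0, 1.0]]
top stand [([143.0, 196.0], 0.81), ([326.0, 229.0], 0.74)]
top bearing_face [([163.0, 192.0], 0.74)]
top knob [([196.0, 184.0], 0.56)]
top spacer_thin [([218.0, 221.0], 0.81), ([161.0, 190.0], 0.44), ([305.0, 221.0], 0.43)]
top spacer_mid [([327.0, 228.0], 0.69)]
top spacer_thick [([286.0, 221.0], 0.7)]
top rack [([301.0, 221.0], 0.76)]
```

```bash
python3 - <<'E'
import cv2
a=cv2.imread("pics/side0.png");b=cv2.imread("pics/top0.png")
a=cv2.resize(a[100:310,180:340],None,fx=2.5,fy=2.5,interpolation=cv2.INTER_CUBIC)
b=cv2.resize(b[120:300,90:400],None,fx=2.5,fy=2.5,interpolation=cv2.INTER_CUBIC)
cv2.imwrite("pics/a1.png",a);cv2.imwrite("pics/b1.png",b)
E
```

```text
(no output)
```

View pics/a1.png

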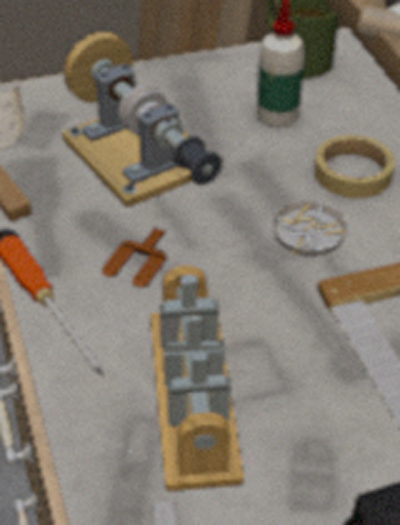

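View pics/b1.png

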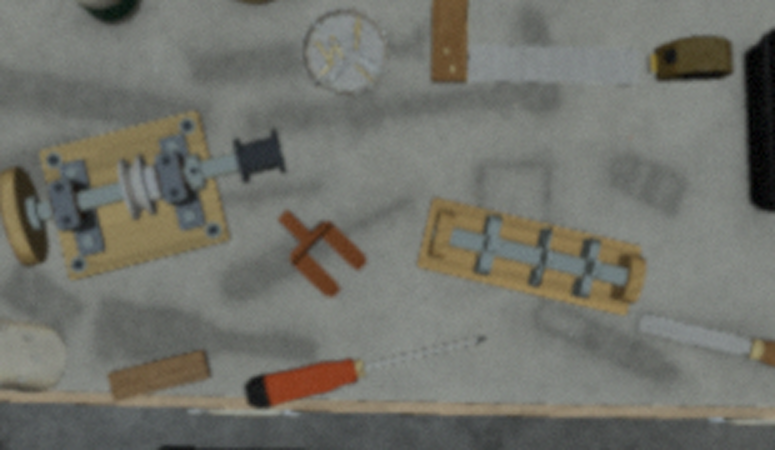

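The side and top crops show the stand with the knob at full top pixel (194,182). The rack holds three steel spacers at top pixels (286,217), (307,222) and (326,227). The brown look-alike lies on the bench at top (218,221), side (235,205), so I'll leave it alone. Next I'll fit the poses from depth.

```bash
cat > h.py <<'E'
from bench import r
import numpy as np,cv2
from scipy.spatial.transform import Rotation as R
def K(c):
    k=r.calibration(c);f=192/np.tan(np.radians(k['fovy'])/2)
    return np.array([[f,0,k['cx']],[0,f,k['cy']],[0,0,1]]),np.array(k['distortion']),np.array(k['pose'])
def cloud(c,d,kk=None):
    M,D,T=kk or K(c)
    v,u=np.mgrid[0:384,0:512]
    n=cv2.undistortPoints(np.stack([u,v],-1).reshape(-1,1,2).astype(float),M,D).reshape(384,512,2)
    P=np.dstack([n*d[...,None],d]);W=P@T[:3,:3].T+T[:3,3];W[d==0]=np.nan
    return W
def proj(c,X,kk=None):
    M,D,T=kk or K(c);Ti=np.linalg.inv(T)
    return cv2.projectPoints(np.atleast_2d(X)@Ti[:3,:3].T+Ti[:3,3],np.zeros(3),np.zeros(3),M,D)[0].reshape(-1,2)
E
python3 - <<'E'
from h import *
for c in ["top","side"]:
    z=np.load(c+".npz");W=cloud(c,z['d'])
    print(c,"bench z",np.nanmedian(W[...,2][150:300]))
    for q in ["knob","rack","stand","spacer_thin","spacer_mid","spacer_thick"]:
        for x in r.silhouettes(c,q)[:3]:
            m=x['region'];P=W[m];P=P[~np.isnan(P[:,0])]
            print(c,q,round(x['score'],2),m.sum(),np.round(np.percentile(P,[2,50,98],axis=0),3).tolist())
    # bearings tops + rack rod
    m=(W[...,2]>.06)&(W[...,0]>.3)&(W[...,0]<.7)&(W[...,1]<.25)&(W[...,1]>-.5)
    n,l,st,ce=cv2.connectedComponentsWithStats(m.astype(np.uint8))
    for i in range(1,n):
        if st[i,4]>15: 
            P=W[l==i];print(st[i],np.round(np.median(P,0),3),np.round(P.max(0),3),np.round(P.min(0),3))
E
```

```text
top bench z 0.00015616700114495785
top knob 0.77 1376 [[0.487, -0.07, 0.015], [0.546, 0.065, 0.092], [0.592, 0.166, 0.124]]
top rack 0.73 2010 [[0.451, -0.412, 0.009], [0.497, -0.31, 0.016], [0.543, -0.214, 0.084]]
top stand 0.79 4410 [[0.477, -0.063, 0.01], [0.541, 0.07, 0.025], [0.611, 0.162, 0.12]]
top spacer_thin 0.82 491 [[0.459, -0.152, -0.001], [0.5, -0.111, 0.005], [0.53, -0.076, 0.009]]
top spacer_thin 0.62 29 [[0.474, -0.321, 0.05], [0.484, -0.314, 0.075], [0.52, -0.311, 0.085]]
top spacer_mid 0.63 150 [[0.462, -0.369, 0.039], [0.487, -0.36, 0.081], [0.515, -0.353, 0.116]]
top spacer_thick 0.64 144 [[0.483, -0.277, 0.044], [0.507, -0.268, 0.082], [0.535, -0.259, 0.118]]
top spacer_thick 0.28 189 [[0.462, -0.384, 0.014], [0.49, -0.361, 0.079], [0.515, -0.353, 0.116]]
[367 139  13  10  73] [ 0.686 -0.476  0.062] [ 0.699 -0.462  0.066] [ 0.676 -0.491  0.06 ]
[  89  171  115   56 1964] [0.547 0.061 0.093] [0.607 0.176 0.127] [ 0.475 -0.08   0.06 ]
[ 262  203   87   38 1068] [ 0.498 -0.316  0.074] [ 0.539 -0.216  0.119] [ 0.458 -0.416  0.06 ]
side bench z 0.0003083451437800866
s
[... 336 characters left out ...]
.089], [0.601, 0.161, 0.121]]
side spacer_thin 0.63 352 [[0.47, -0.361, 0.034], [0.495, -0.322, 0.071], [0.531, -0.278, 0.113]]
side spacer_thin 0.62 291 [[0.459, -0.156, -0.002], [0.499, -0.115, 0.004], [0.526, -0.082, 0.007]]
side spacer_mid 0.78 403 [[0.46, -0.374, 0.028], [0.486, -0.366, 0.072], [0.514, -0.327, 0.113]]
side spacer_thick 0.7 364 [[0.479, -0.282, 0.035], [0.505, -0.275, 0.073], [0.532, -0.264, 0.113]]
[ 206  113   63   61 1311] [0.543 0.054 0.089] [0.605 0.172 0.125] [ 0.477 -0.084  0.06 ]
[ 244  206   29   72 1203] [ 0.492 -0.326  0.076] [ 0.535 -0.22   0.116] [ 0.457 -0.419  0.06 ]
[358 271  12  10  46] [ 0.684 -0.475  0.061] [ 0.7   -0.467  0.063] [ 0.676 -0.488  0.06 ]
```

```bash
cat >> h.py <<'E'
def goto(p,yaw,s=None):
    """tool down, jaw axis (tool z) along horizontal heading yaw; prints slide/rot, picks nearer half-turn"""
    s=s or r.sense();A=R.from_quat(s['tool_rot']);best=None
    for k in (0,np.pi):
        zt=np.array([np.cos(yaw+k),np.sin(yaw+k),0]);yt=np.array([0,0,-1.]);xt=np.cross(yt,zt)
        B=R.from_matrix(np.stack([xt,yt,zt],1));rv=(A.inv()*B).as_rotvec()
        if best is None or np.linalg.norm(rv)<np.linalg.norm(best): best=rv
    print("slide",np.round(A.inv().apply(np.array(p)-s['ee_pos'])*1000,1).tolist(),"rot",np.round(best,3).tolist())
E
python3 - <<'E'
from h import *
s=r.sense();A=R.from_quat(s['tool_rot']).as_matrix();print(np.round(A,3))
M,D,T=K("wrist");print(M[0,0],D,np.round(T,3))
print("cam in tool",np.round(A.T@(T[:3,3]-s['ee_pos']),3),np.round(A.T@T[:3,:3],2))
W=cloud("top",np.load("top.npz")['d']);W2=cloud("side",np.load("side.npz")['d'])
P=np.vstack([W.reshape(-1,3),W2.reshape(-1,3)])
for n,lo,hi,b in [("stand",.06,.13,(.45,.63,-.1,.2)),("rack",.06,.125,(.44,.56,-.43,-.2))]:
    m=(P[:,2]>lo)&(P[:,2]<hi)&(P[:,0]>b[0])&(P[:,0]<b[1])&(P[:,1]>b[2])&(P[:,1]<b[3]);Q=P[m]
    print(n,m.sum())
    (c,wh,an)=cv2.minAreaRect(Q[:,:2].astype(np.float32));print(c,wh,an)
m=(P[:,2]>.005)&(P[:,2]<.02)
for b in [(.44,.65,-.1,.17),(.44,.56,-.43,-.2)]:
    Q=P[m&(P[:,0]>b[0])&(P[:,0]<b[1])&(P[:,1]>b[2])&(P[:,1]<b[3])];print(cv2.minAreaRect(Q[:,:2].astype(np.float32)))
goto([.53,-.02,.33],np.radians(14))
E
```

```text
[[ 0.927 -0.     0.375]
 [-0.375  0.     0.927]
 [-0.    -1.     0.   ]]
269.8860749145846 [0.00577671 0.         0.         0.         0.        ] [[ 0.375  0.894  0.244  0.172]
 [ 0.927 -0.362 -0.099  0.605]
 [ 0.     0.263 -0.965  0.374]
 [ 0.     0.     0.     1.   ]]
cam in tool [-0.067 -0.12   0.001] [[-0.    0.96  0.26]
 [-0.   -0.26  0.96]
 [ 1.    0.    0.  ]]
stand 3275
(0.5489680767059326, 0.04234081506729126) (0.0935833528637886, 0.2575306296348572) 13.741386413574219
rack 2271
(0.49755942821502686, -0.3168570399284363) (0.20301340520381927, 0.05603467673063278) 78.11353302001953
((0.5429814457893372, 0.035008832812309265), (0.20491811633110046, 0.26788443326950073), 0.16801749169826508)
((0.501839280128479, -0.3168063759803772), (0.2296106070280075, 0.11411584913730621), 88.26542663574219)
slide [498.8, -76.7, -444.6] rot [-0.0, 0.942, -0.0]
```

Call:
{"api": "play_rows", "payload": {"commands": [{"slide":[250,-40,-222],"rotation":[0,0.47,0],"jaw":-1},{"slide":[250,-40,-222],"rotation":[0,0.47,0],"jaw":-1},{"slide":[400,-77,-350],"rotation":[0,0.7,0],"jaw":-1},{"slide":[499,-77,-445],"rotation":[0,0.942,0],"jaw":-1},{"slide":[499,-77,-445],"rotation":[0,0.942,0],"jaw":-1},{"slide":[499,-77,-445],"rotation":[0,0.942,0],"jaw":-1},{"slide":[499,-77,-445],"rotation":[0,0.942,0],"jaw":-1},{"slide":[499,-77,-445],"rotation":[0,0.942,0],"jaw":-1},{"slide":[499,-77,-445],"rotation":[0,0.942,0],"jaw":-1},{"slide":[499,-77,-445],"rotation":[0,0.942,0],"jaw":-1}], "force": 40}}

```text
t: 2.4
ee_pos: [0.4548, 0.132, 0.3117]
tool_rot: [-0.557, 0.435, -0.436, 0.557]
force: [1.4, 0.9, 0.3]
width: 0.0853
```

```bash
python3 - <<'E'
from h import *
print(r.sense()['t']);goto([.53,-.02,.33],np.radians(14))
E
```

```text
2.4
slide [165.6, -18.3, 36.2] rot [-0.001, -0.0, -0.0]
```

Call:
{"api": "play_rows", "payload": {"commands": [{"slide":[50,-6,12],"rotation":[0,0,0],"jaw":-1},{"slide":[100,-12,24],"rotation":[0,0,0],"jaw":-1},{"slide":[150,-18,36],"rotation":[0,0,0],"jaw":-1},{"slide":[166,-18,36],"rotation":[0,0,0],"jaw":-1},{"slide":[166,-18,36],"rotation":[0,0,0],"jaw":-1}]}}

```text
t: 2.9
ee_pos: [0.5303, -0.0212, 0.3292]
tool_rot: [0.556, -0.436, 0.437, -0.556]
force: [-0.0, -0.6, 0.1]
width: 0.0856
```

```bash
python3 - <<'E'
from h import *
s=r.sense();print(s['t'],s['ee_pos'])
kk=K("wrist");p,d=r.grab_frame("wrist");W=cloud("wrist",d,kk);np.savez("w1.npz",p=p,W=W)
for q in ["knob","bearing_face","stand"]:
    print(q,[(np.round(x['position']).tolist(),round(x['score'],2)) for x in r.spot_point("wrist",q)][:3])
P=W.reshape(-1,3);P=P[~np.isnan(P[:,0])]
print("bench",np.median(P[abs(P[:,2])<.01][:,2]))
m=(P[:,2]>.06)&(P[:,2]<.105)&(P[:,1]<.15)&(P[:,1]>-.12)
Q=P[m];print(cv2.minAreaRect(Q[:,:2].astype(np.float32)))
cv2.imwrite("pics/w1.png",cv2.resize(p[:,:,::-1],(800,600)))
E
```

```text
2.9 [ 0.53031509 -0.02124556  0.32919741]
knob [([290.0, 201.0], 0.87)]
bearing_face [([290.0, 154.0], 0.85)]
stand [([285.0, 108.0], 0.59)]
bench -0.0001843358956921115
((0.6310613751411438, 0.07769610732793808), (0.23734870553016663, 0.2500852644443512), 22.047393798828125)
```

View pics/w1.png

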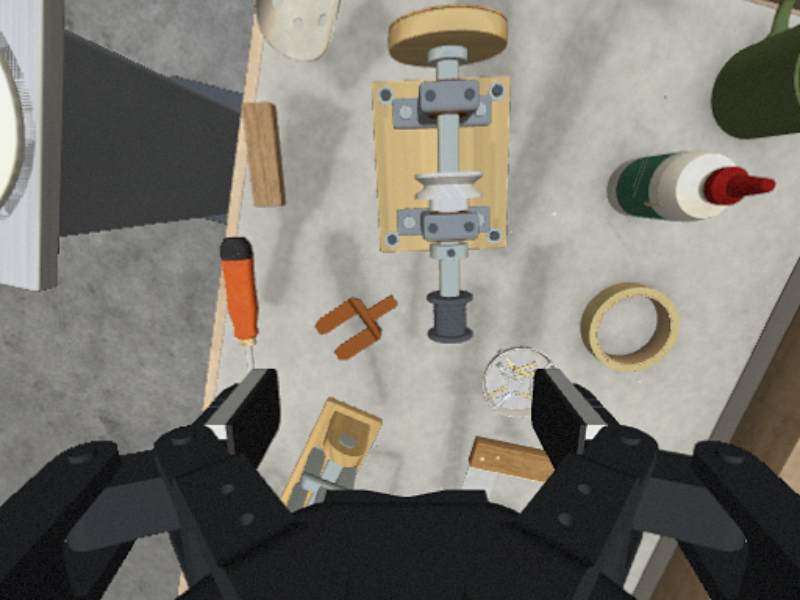

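The wrist view shows the stand, with the knob at (288,203) in native pixels, bearing, collar and bare shaft all visible. The rack is partly visible at bottom left. Next I'll fit the shaft axis from the depth ridge.

```bash
python3 - <<'E'
from h import *
W=np.load("w1.npz")['W'];pts=[]
for v in range(40,218):
    w=W[v,262:312];m=(w[:,2]>.074)
    if m.sum()>=6:
        q=w[m]; pts.append([v,*((q[0]+q[-1])/2),m.sum(),q[:,2].max(),np.hypot(*(q[0]-q[-1])[:2])])
pts=np.array(pts)
kn=pts
g=np.polyfit(kn[:,2],kn[:,1],1)
for _ in range(4):
    e=kn[:,1]-np.polyval(g,kn[:,2]);k=abs(e)<.002;g=np.polyfit(kn[k,2],kn[k,1],1)
yaw=np.degrees(np.arctan(-g[0]));print("axis x=",g,"yaw",yaw,k.sum(),len(kn))
u=np.array([-np.sin(np.radians(yaw)),np.cos(np.radians(yaw))])
for p in pts: print(int(p[0]),"s",round(float(u@p[1:3])*1000,1),"zmax",round(p[5]*1000,1),"w",round(p[6]*1000,1),"e",round(1000*(p[1]-np.polyval(g,p[2])),1))
E
```

```text
axis x= [-0.28557675  0.56425268] yaw 15.938110081291077 162 178
40 s -4.6 zmax 87.6 w 29.8 e 0.4
41 s -4.6 zmax 86.9 w 27.5 e -0.5
42 s -6.2 zmax 88.4 w 20.5 e -1.5
43 s -8.0 zmax 87.6 w 17.2 e 0.2
44 s -9.1 zmax 87.4 w 17.1 e 0.2
45 s -10.4 zmax 87.2 w 17.0 e 0.1
46 s -11.5 zmax 86.9 w 17.0 e 0.1
47 s -12.8 zmax 87.2 w 17.0 e -0.0
48 s -13.6 zmax 87.3 w 17.1 e 0.1
49 s -14.8 zmax 87.2 w 17.2 e 0.0
50 s -15.8 zmax 87.7 w 17.2 e 0.1
51 s -18.6 zmax 93.9 w 27.9 e 5.5
52 s -21.1 zmax 96.4 w 37.8 e 2.3
53 s -22.2 zmax 96.9 w 41.6 e 0.5
54 s -23.0 zmax 98.6 w 44.3 e 0.7
55 s -22.5 zmax 97.6 w 45.3 e 0.4
56 s -23.6 zmax 97.5 w 45.3 e 0.3
57 s -24.8 zmax 98.3 w 45.1 e 0.2
58 s -26.5 zmax 97.7 w 45.4 e 0.1
59 s -27.5 zmax 97.3 w 45.3 e 0.1
60 s -28.8 zmax 98.0 w 45.1 e -0.0
61 s -29.5 zmax 98.1 w 45.6 e 0.2
62 s -30.5 zmax 97.7 w 45.5 e 0.2
63 s -31.8 zmax 97.7 w 45.4 e 0.1
64 s -32.5 zmax 97.9 w 45.6 e 0.2
65 s -33.7 zmax 97.3 w 45.7 e 0.2
66 s -34.8 zmax 97.5 w 45.6 e 0.2
67 s -36.0 zmax 98.2 w 45.7 e 0.1
68 s -37.2 zmax 97.0 w 44.2 e -0.6
69 s -38.1 zmax 96.9 w 44.6 e -0.5
70 s -40.2 zma
[... 4621 characters left out ...]
9.0 e 1.0
199 s -206.6 zmax 92.9 w 26.7 e -0.2
200 s -209.5 zmax 92.9 w 28.7 e 1.1
201 s -210.7 zmax 92.4 w 28.9 e 1.0
202 s -210.9 zmax 92.6 w 26.4 e -0.3
203 s -213.8 zmax 94.4 w 29.0 e 1.0
204 s -213.5 zmax 93.7 w 26.4 e -0.5
205 s -216.7 zmax 92.7 w 29.5 e 1.0
206 s -218.3 zmax 93.8 w 28.9 e 0.9
207 s -218.5 zmax 92.8 w 26.6 e -0.4
208 s -221.7 zmax 92.2 w 29.1 e 1.0
209 s -222.9 zmax 93.6 w 29.1 e 0.9
210 s -225.0 zmax 93.2 w 32.8 e 2.7
211 s -226.6 zmax 92.9 w 33.6 e 3.3
212 s -227.6 zmax 92.9 w 40.4 e 0.8
213 s -228.5 zmax 93.1 w 40.1 e 0.6
214 s -229.7 zmax 92.9 w 40.4 e 0.6
215 s -230.0 zmax 95.2 w 38.0 e -0.7
216 s -231.0 zmax 97.4 w 36.7 e -0.1
217 s -231.3 zmax 98.6 w 31.9 e -1.2
```

```bash
cat >> h.py <<'E'
YAW=np.radians(15.94);N=.5426;FACE=-.1415
U=np.array([-np.sin(YAW),np.cos(YAW)]);V=np.array([np.cos(YAW),np.sin(YAW)])
def sp(s,z,n=N): return [*(n*V+s*U),z]
def st():
    x=r.sense();f=x['force'];p=x['ee_pos'];print("t",x['t'],"s %.1f n %.1f z %.1f"%(1000*p[:2]@U,1000*p[:2]@V,1000*p[2]),"Fs %.1f Fn %.1f Fz %.1f"%(f[:2]@U,f[:2]@V,f[2]),"w",x['width']);return x
E
python3 -c "
from h import *
goto(sp(-.212,.15),YAW)
goto(sp(-.212,.081),YAW)"
```

```text
slide [48.5, 179.2, 40.5] rot [0.0, -0.034, -0.0]
slide [48.5, 248.2, 40.5] rot [0.0, -0.034, -0.0]
```

Call:
{"api": "play_rows", "payload": {"commands": [{"slide":[24,40,20],"rotation":[0,-0.034,0],"jaw":-1},{"slide":[48,80,40],"rotation":[0,-0.034,0],"jaw":-1},{"slide":[48.5,125,40.5],"rotation":[0,-0.034,0],"jaw":-1},{"slide":[48.5,170,40.5],"rotation":[0,-0.034,0],"jaw":-1},{"slide":[48.5,210,40.5],"rotation":[0,-0.034,0],"jaw":-1},{"slide":[48.5,235,40.5],"rotation":[0,-0.034,0],"jaw":-1},{"slide":[48.5,248,40.5],"rotation":[0,-0.034,0],"jaw":-1},{"slide":[48.5,248,40.5],"rotation":[0,-0.034,0],"jaw":-1},{"slide":[48.5,248,40.5],"rotation":[0,-0.034,0],"jaw":0.3},{"slide":[48.5,248,40.5],"rotation":[0,-0.034,0],"jaw":0.6}]}}

```text
t: 4.1
ee_pos: [0.5812, -0.0557, 0.0828]
tool_rot: [-0.564, 0.425, -0.427, 0.565]
force: [0.7, -0.3, -0.1]
width: 0.0587
```

Call:
{"api": "play_rows", "payload": {"commands": [{"slide":[0,0,0],"rotation":[0,0,0],"jaw":1},{"slide":[0,0,0],"rotation":[0,0,0],"jaw":1},{"slide":[0,0,0],"rotation":[0,0,0],"jaw":1},{"slide":[0,0,0],"rotation":[0,0,0],"jaw":1}], "force": 60}}

```text
t: 4.5
ee_pos: [0.5806, -0.0559, 0.0823]
tool_rot: [-0.564, 0.426, -0.426, 0.565]
force: [-4.0, -0.4, 12.1]
width: 0.0285
```

```bash
python3 -c "
from h import *
st()"
```

```text
t 4.5 s -213.1 n 542.9 z 82.3 Fs 0.7 Fn -4.0 Fz 12.1 w 0.028526265275621604
```

Call:
{"api": "play_rows", "payload": {"commands": [{"slide":[-1,0,0],"rotation":[0,0,0],"jaw":1},{"slide":[-2,0,0],"rotation":[0,0,0],"jaw":1},{"slide":[-3,0,0],"rotation":[0,0,0],"jaw":1},{"slide":[-4,0,0],"rotation":[0,0,0],"jaw":1},{"slide":[-4,0,0],"rotation":[0,0,0],"jaw":1}]}}

```text
t: 5.0
ee_pos: [0.5795, -0.0522, 0.0822]
tool_rot: [-0.564, 0.425, -0.426, 0.565]
force: [-2.8, -1.9, 11.8]
width: 0.0283
```

```bash
python3 -c "
from h import *
st()"
```

```text
t 5.0 s -209.4 n 542.9 z 82.2 Fs -1.0 Fn -3.2 Fz 11.8 w 0.028317965058698262
```

Call:
{"api": "play_rows", "payload": {"commands": [{"slide":[-1,0,0],"rotation":[0,0,0],"jaw":1},{"slide":[-2,0,0],"rotation":[0,0,0],"jaw":1},{"slide":[-2,0,0],"rotation":[0,0,0],"jaw":1}]}}

```text
t: 5.3
ee_pos: [0.5793, -0.0511, 0.0823]
tool_rot: [0.565, -0.425, 0.427, -0.564]
force: [-3.4, -10.3, 10.4]
width: 0.0283
```

```bash
python3 -c "
from h import *
st()"
```

```text
t 5.3 s -208.2 n 543.0 z 82.3 Fs -8.9 Fn -6.1 Fz 10.4 w 0.028288066105702236
```

Call:
{"api": "play_rows", "payload": {"commands": [{"slide":[-1,0,0],"rotation":[0,0,0],"jaw":1},{"slide":[-1.6,0,0],"rotation":[0,0,0],"jaw":1},{"slide":[-1.6,0,0],"rotation":[0,0,0],"jaw":1}]}}

```text
t: 5.6
ee_pos: [0.5792, -0.0508, 0.0823]
tool_rot: [0.565, -0.424, 0.427, -0.564]
force: [-2.1, -23.2, 7.3]
width: 0.0283
```

```bash
python3 -c "
from h import *
st()"
```

```text
t 5.6 s -207.9 n 543.0 z 82.3 Fs -21.7 Fn -8.4 Fz 7.3 w 0.02833137776484555
```

Call:
{"api": "play_rows", "payload": {"commands": [{"slide":[-0.7,0,0],"rotation":[0,0,0],"jaw":1},{"slide":[-0.7,0,0],"rotation":[0,0,0],"jaw":1},{"slide":[-0.7,0,0],"rotation":[0,0,0],"jaw":1}]}}

```text
t: 5.9
ee_pos: [0.5792, -0.0506, 0.0823]
tool_rot: [0.565, -0.424, 0.427, -0.564]
force: [-2.7, -28.8, 6.3]
width: 0.0284
```

```bash
python3 -c "
from h import *
st()"
```

```text
t 5.9 s -207.8 n 543.0 z 82.3 Fs -26.9 Fn -10.5 Fz 6.3 w 0.028375747600029904
```

Call:
{"api": "play_rows", "payload": {"commands": [{"slide":[1,0,0],"rotation":[0,0,0],"jaw":1},{"slide":[2,0,0],"rotation":[0,0,0],"jaw":1},{"slide":[4,0,0],"rotation":[0,0,0],"jaw":1},{"slide":[6,0,0],"rotation":[0,0,0],"jaw":1},{"slide":[8,0,0],"rotation":[0,0,0],"jaw":1},{"slide":[8,0,0],"rotation":[0,0,0],"jaw":1}]}}

```text
t: 6.5
ee_pos: [0.5806, -0.0558, 0.0823]
tool_rot: [-0.564, 0.426, -0.426, 0.565]
force: [-3.0, -1.4, 12.9]
width: 0.0286
```

```bash
python3 -c "
from h import *
st()"
```

```text
t 6.5 s -213.1 n 542.9 z 82.3 Fs -0.5 Fn -3.2 Fz 12.9 w 0.028554305446279384
```

Call:
{"api": "play_rows", "payload": {"commands": [{"slide":[1,0,0],"rotation":[0,0,0],"jaw":1},{"slide":[2,0,0],"rotation":[0,0,0],"jaw":1},{"slide":[3,0,0],"rotation":[0,0,0],"jaw":1},{"slide":[3,0,0],"rotation":[0,0,0],"jaw":1}]}}

```text
t: 6.9
ee_pos: [0.5813, -0.0584, 0.0823]
tool_rot: [-0.564, 0.426, -0.426, 0.565]
force: [-4.2, 1.0, 11.9]
width: 0.0283
```

```bash
python3 -c "
from h import *
st()"
```

```text
t 6.9 s -215.8 n 542.9 z 82.3 Fs 2.1 Fn -3.8 Fz 11.9 w 0.028285010914378867
```

Call:
{"api": "play_rows", "payload": {"commands": [{"slide":[1,0,0],"rotation":[0,0,0],"jaw":1},{"slide":[2,0,0],"rotation":[0,0,0],"jaw":1},{"slide":[2,0,0],"rotation":[0,0,0],"jaw":1}]}}

```text
t: 7.2
ee_pos: [0.5814, -0.0589, 0.0822]
tool_rot: [-0.564, 0.426, -0.426, 0.565]
force: [-4.0, 15.5, 16.4]
width: 0.0281
```

```bash
python3 -c "
from h import *
st()"
```

```text
t 7.2 s -216.3 n 542.9 z 82.2 Fs 16.0 Fn 0.4 Fz 16.4 w 0.028054858629689473
```

Call:
{"api": "play_rows", "payload": {"commands": [{"slide":[0.8,0,0],"rotation":[0,0,0],"jaw":1},{"slide":[1.3,0,0],"rotation":[0,0,0],"jaw":1},{"slide":[1.3,0,0],"rotation":[0,0,0],"jaw":1}]}}

```text
t: 7.5
ee_pos: [0.5814, -0.0592, 0.0822]
tool_rot: [-0.564, 0.427, -0.425, 0.565]
force: [-4.8, 25.5, 17.5]
width: 0.0284
```

```bash
python3 -c "
from h import *
st()"
```

```text
t 7.5 s -216.6 n 542.8 z 82.2 Fs 25.9 Fn 2.4 Fz 17.5 w 0.028381732853780976
```

Call:
{"api": "play_rows", "payload": {"commands": [{"slide":[-1.5,0,0],"rotation":[0,0,0],"jaw":1},{"slide":[-1.5,0,0],"rotation":[0,0,0],"jaw":-1},{"slide":[-1.5,0,0],"rotation":[0,0,0],"jaw":-1},{"slide":[-1.5,0,0],"rotation":[0,0,0],"jaw":-1},{"slide":[-1.5,-30,0],"rotation":[0,0,0],"jaw":-1},{"slide":[-1.5,-65,0],"rotation":[0,0,0],"jaw":-1},{"slide":[-1.5,-65,0],"rotation":[0,0,0],"jaw":-1},{"slide":[-1.5,-65,0],"rotation":[0,0,0],"jaw":-1}]}}

```text
t: 8.3
ee_pos: [0.582, -0.0603, 0.1468]
tool_rot: [-0.564, 0.425, -0.427, 0.565]
force: [-0.3, 0.2, -1.3]
width: 0.0851
```

```bash
python3 - <<'E'
from h import *
st();fr=[]
kk=K("wrist")
for i in range(4):
    p,d=r.grab_frame("wrist");fr.append(p.astype(float))
W=cloud("wrist",d,kk);I=np.mean(fr,0);np.savez("w2.npz",I=I,W=W)
c=proj("wrist",[sp(-.145,.096),sp(-.212,.093),sp(-.12,.096)],kk);print(c)
u,v=c[0].astype(int)
cv2.imwrite("pics/w2.png",cv2.resize(I[max(0,v-60):v+140,u-60:u+60,::-1].astype(np.uint8),None,fx=3,fy=3,interpolation=cv2.INTER_CUBIC))
E
```

```text
t 8.3 s -217.8 n 543.0 z 146.8 Fs 0.2 Fn -0.2 Fz -1.3 w 0.085085756740295
[[258.52897385 111.91731207]
 [258.63213421 214.64503858]
 [258.48606646  66.90760271]]
```

View pics/w2.png

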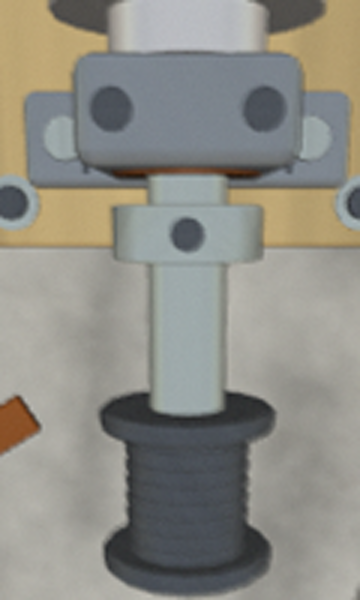

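```bash
python3 - <<'E'
from h import *
z=np.load("w2.npz");I=z['I'].mean(2)
for a,b in [(241,248),(250,256),(263,269),(270,276)]:
    pr=I[60:142,a:b].mean(1);g=np.abs(np.diff(pr))
    pk=[(i,g[i]) for i in range(1,len(g)-1) if g[i]>6 and g[i]>=g[i-1] and g[i]>g[i+1]]
    print(a,b,[(round(60.5+i+.5*(g[i-1]-g[i+1])/(g[i-1]-2*g[i]+g[i+1]),2),round((pr[i+1]-pr[i]),0)) for i,_ in pk])
pr=I[94:126,250:256].mean(1);print(np.round(pr).tolist())
kk=K("wrist")
for s,zz in [(-.1415,.096),(-.1195,.096),(-.1497,.095),(-.1617,.095)]: print(s,proj("wrist",sp(s,zz),kk)[0])
# row->s at z
def row2s(row,u,zz):
    M,D,T=kk;n=cv2.undistortPoints(np.array([[[u,row]]],float),M,D)[0,0];d=T[:3,:3]@[*n,1];k=(zz-T[2,3])/d[2];P=T[:3,3]+k*d;return P[:2]@U
for row in range(64,136,4): print(row,round(row2s(row,258,.096)*1000,1),round(row2s(row,258,.095)*1000,1))
E
```

```text
241 248 [(np.float64(67.76), np.float64(-34.0)), (np.float64(105.59), np.float64(-25.0)), (np.float64(110.28), np.float64(39.0)), (np.float64(113.52), np.float64(44.0)), (np.float64(119.39), np.float64(14.0)), (np.float64(137.65), np.float64(-13.0))]
250 256 [(np.float64(67.42), np.float64(-56.0)), (np.float64(69.5), np.float64(16.0)), (np.float64(105.48), np.float64(-25.0)), (np.float64(108.81), np.float64(48.0)), (np.float64(119.34), np.float64(14.0)), (np.float64(137.49), np.float64(-11.0)), (np.float64(139.51), np.float64(11.0))]
263 269 [(np.float64(67.44), np.float64(-59.0)), (np.float64(69.33), np.float64(15.0)), (np.float64(105.41), np.float64(-23.0)), (np.float64(108.87), np.float64(43.0)), (np.float64(117.9), np.float64(-7.0)), (np.float64(119.37), np.float64(13.0)), (np.float64(124.56), np.float64(-15.0)), (np.float64(133.4), np.float64(11.0)), (np.float64(137.5), np.float64(-13.0)), (np.float64(139.51), np.float64(11.0))]
270 276 [(np.float64(67.72), np.float64(-37.0)), (np.float64(105.54), np.float64(-25.0)), (np.float64(109.52), np.float64(43.0)), (np.float64(113.47), np.float64(15.0)), (np.float64(119.46), np.float64(21.0)), (np.float64(137.64), np.float64(-13.0)), (np.float64(139.32), np.float64(12.0))]
[133.0, 133.0, 133.0, 133.0, 133.0, 134.0, 132.0, 128.0, 123.0, 119.0, 116.0, 104.0, 78.0, 68.0, 81.0, 129.0, 169.0, 167.0, 166.0, 165.0, 165.0, 165.0, 166.0, 165.0, 158.0, 151.0, 165.0, 164.0, 164.0, 164.0, 163.0, 160.0]
-0.1415 [260.1279557 106.8022521]
-0.1195 [260.15513183  66.6568704 ]
-0.1497 [260.11625712 121.02172848]
-0.1617 [260.10285123 141.04288547]
64 -118.1 -117.9
68 -120.2 -120.0
72 -122.3 -122.2
76 -124.5 -124.3
80 -126.6 -126.5
84 -128.8 -128.7
88 -131.0 -130.9
92 -133.2 -133.1
96 -135.4 -135.3
100 -137.7 -137.6
104 -139.9 -139.9
108 -142.2 -142.1
112 -144.5 -144.4
116 -146.8 -146.8
120 -149.1 -149.1
124 -151.4 -151.5
128 -153.8 -153.8
132 -156.2 -156.2
```

Call:
{"api": "play_rows", "payload": {"commands": [{"slide":[-5,35,0],"rotation":[0,0,0],"jaw":-1},{"slide":[-5,65,0],"rotation":[0,0,0],"jaw":-1},{"slide":[-5,76,0],"rotation":[0,0,0],"jaw":-1},{"slide":[-5,76,0],"rotation":[0,0,0],"jaw":-1},{"slide":[-5,76,0],"rotation":[0,0,0],"jaw":-1}]}}

```text
t: 9.0
ee_pos: [0.5806, -0.0554, 0.0708]
tool_rot: [-0.564, 0.426, -0.426, 0.564]
force: [0.5, -0.0, 0.5]
width: 0.0855
```

```bash
python3 - <<'E'
from h import *
st();fr=[];kk=K("wrist")
for i in range(6):
    p,d=r.grab_frame("wrist");fr.append(p.astype(float))
I=np.mean(fr,0);np.savez("w3.npz",I=I,d=d)
M,D,T=kk;print("cam s",T[:2,3]@U,"n",T[:2,3]@V,T[2,3])
c=proj("wrist",[sp(-.145,.096)],kk)[0].astype(int);print(c)
u,v=c
cv2.imwrite("pics/w3.png",cv2.resize(I[max(0,v-70):v+80,u-80:u+80,::-1].astype(np.uint8),None,fx=4,fy=4,interpolation=cv2.INTER_CUBIC))
g=I.mean(2)
print([int(x) for x in g[v-60:v+60,u-12:u-6].mean(1)])
def row2s(row,u,zz):
    n=cv2.undistortPoints(np.array([[[u,row]]],float),M,D)[0,0];d=T[:3,:3]@[*n,1];k=(zz-T[2,3])/d[2];P=T[:3,3]+k*d;return P[:2]@U
for row in range(v-60,v+60,10): print(row,[round(row2s(row,u,z)*1000,2) for z in (.096,.095,.087)])
E
```

```text
t 9.0 s -212.7 n 543.1 z 70.8 Fs -0.2 Fn 0.5 Fz 0.5 w 0.08554476306245996
cam s -0.1449054425814018 n 0.5430071644429336 0.19110555549114594
[258 120]
[142, 142, 142, 142, 142, 142, 143, 142, 142, 142, 142, 142, 142, 142, 142, 142, 142, 141, 142, 142, 142, 142, 142, 142, 142, 141, 142, 142, 141, 142, 142, 142, 141, 142, 142, 142, 143, 142, 141, 139, 137, 135, 132, 130, 128, 125, 121, 115, 99, 83, 74, 82, 77, 92, 172, 179, 177, 176, 176, 176, 176, 177, 177, 176, 176, 176, 176, 176, 177, 177, 162, 120, 170, 175, 174, 174, 175, 175, 176, 176, 176, 174, 165, 154, 146, 139, 135, 133, 130, 131, 132, 135, 139, 145, 154, 166, 175, 176, 176, 176, 177, 178, 179, 178, 171, 159, 178, 177, 176, 176, 176, 176, 176, 176, 176, 176, 176, 177, 176, 176]
60 [np.float64(-126.16), np.float64(-125.96), np.float64(-124.39)]
70 [np.float64(-129.11), np.float64(-128.95), np.float64(-127.62)]
80 [np.float64(-132.12), np.float64(-131.98), np.float64(-130.91)]
90 [np.float64(-135.18), np.float64(-135.08), np.float64(-134.26)]
100 [np.float64(-138.3), np.float64(-138.23), np.float64(-137.67)]
110 [np.float64(-141.48), np.float64(-141.44), np.float64(-141.15)]
120 [np.float64(-144.72), np.float64(-144.72), np.float64(-144.7)]
130 [np.float64(-148.02), np.float64(-148.05), np.float64(-148.32)]
140 [np.float64(-151.39), np.float64(-151.46), np.float64(-152.0)]
150 [np.float64(-154.82), np.float64(-154.93), np.float64(-155.76)]
160 [np.float64(-158.32), np.float64(-158.46), np.float64(-159.59)]
170 [np.float64(-161.89), np.float64(-162.07), np.float64(-163.5)]
```

View pics/w3.png

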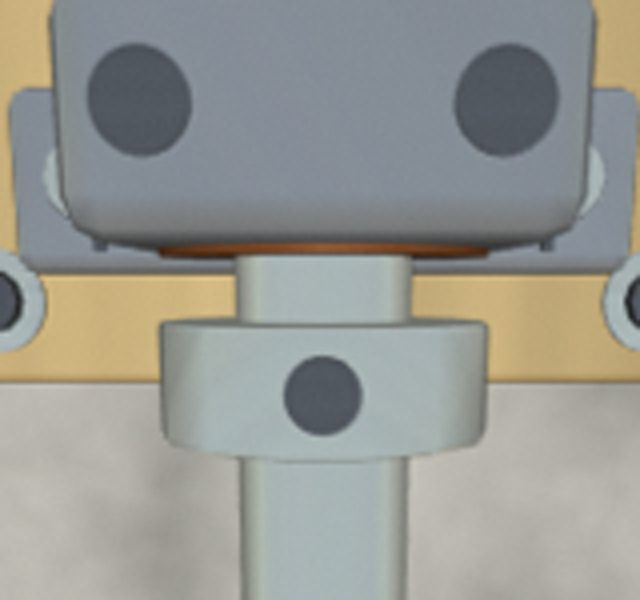

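The close crop shows the gap between the bearing edge (native row ~109) and the collar front (row 131). The 12 mm collar spans rows 131–165, so the float is about 7.2–7.5 mm. The force travel, corrected for compliance, gave about 7.5 mm. The 8 mm spacer therefore won't go in and spacer_thin is the one. Next I'll look at the rack.

```bash
python3 -c "
from h import *
goto([.485,-.385,.27],np.radians(-11.5))"
```

```text
slide [290.9, -199.1, -182.1] rot [-0.001, 0.479, 0.0]
```

Call:
{"api": "play_rows", "payload": {"commands": [{"slide":[0,-50,0],"rotation":[0,0,0],"jaw":-1},{"slide":[10,-95,-5],"rotation":[0,0.05,0],"jaw":-1},{"slide":[45,-130,-25],"rotation":[0,0.15,0],"jaw":-1},{"slide":[85,-150,-50],"rotation":[0,0.25,0],"jaw":-1},{"slide":[125,-170,-75],"rotation":[0,0.35,0],"jaw":-1},{"slide":[170,-199,-105],"rotation":[0,0.479,0],"jaw":-1},{"slide":[210,-199,-132],"rotation":[0,0.479,0],"jaw":-1},{"slide":[250,-199,-157],"rotation":[0,0.479,0],"jaw":-1},{"slide":[291,-199,-182],"rotation":[0,0.479,0],"jaw":-1},{"slide":[291,-199,-182],"rotation":[0,0.479,0],"jaw":-1}]}}

```text
t: 10.3
ee_pos: [0.4833, -0.3897, 0.2696]
tool_rot: [0.447, -0.548, 0.549, -0.446]
force: [0.8, 1.0, -0.4]
width: 0.0851
```

```bash
python3 - <<'E'
from h import *
s=r.sense();print(s['t'],s['ee_pos'])
kk=K("wrist");fr=[]
for i in range(3):
    p,d=r.grab_frame("wrist");fr.append(p.astype(float))
I=np.mean(fr,0).astype(np.uint8);W=cloud("wrist",d,kk);np.savez("w4.npz",I=I,W=W)
cv2.imwrite("pics/w4.png",cv2.resize(I[:300,100:420,::-1],None,fx=2,fy=2,interpolation=cv2.INTER_CUBIC))
for q in ["spacer_thin","spacer_mid","spacer_thick"]:
    print(q,[(np.round(x['position'],1).tolist(),round(x['score'],2)) for x in r.spot_point("wrist",q)][:4])
m=(W[...,2]>.1)&(W[...,2]<.125)&(W[...,1]<-.2)&(W[...,1]>-.42)&(W[...,0]>.44)&(W[...,0]<.55)
n,l,stt,ce=cv2.connectedComponentsWithStats(m.astype(np.uint8))
for i in range(1,n):
    if stt[i,4]>8:
        Q=W[l==i];print(stt[i],ce[i],np.round(np.median(Q,0),4),cv2.minAreaRect(Q[:,:2].astype(np.float32)*1000))
E
```

```text
10.3 [ 0.48328293 -0.38971588  0.26958169]
spacer_thin [([258.0, 118.5], 0.69)]
spacer_mid [([257.5, 117.1], 0.32)]
spacer_thick [([254.7, 73.5], 0.86)]
[249  56  15  16 233] [256.03433476  63.40772532] [ 0.504  -0.2726  0.1136] ((504.0811767578125, -271.6709899902344), (11.190214157104492, 13.493673324584961), 79.03475952148438)
[249 116  15   5  71] [256. 118.] [ 0.4938 -0.3206  0.1137] ((493.81390380859375, -320.5919189453125), (3.8017683029174805, 13.858853340148926), 78.28163146972656)
[250 157  13  10 119] [255.92436975 161.91596639] [ 0.4847 -0.363   0.1137] ((484.6488952636719, -363.5917053222656), (7.683065891265869, 12.643096923828125), 77.77445983886719)
```

View pics/w4.png

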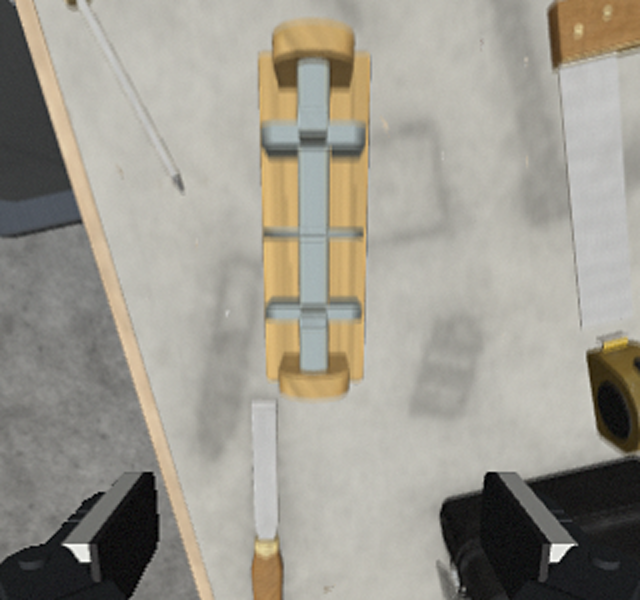

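The crop shows three steel spacers on the rod. From the top they are thick (native row 63), thin (row 118, measured 4.5 mm) and mid (row 162). The thin one is in the middle at world (0.494, -0.321).

```bash
python3 -c "
from h import *
goto([.4938,-.3206,.108],np.radians(-12.05))"
```

```text
slide [-63.3, 161.4, -4.4] rot [0.0, 0.011, -0.0]
```

Call:
{"api": "play_rows", "payload": {"commands": [{"slide":[-35,40,-4],"rotation":[0,0.011,0],"jaw":-1},{"slide":[-63.3,80,-4.4],"rotation":[0,0.011,0],"jaw":-1},{"slide":[-63.3,110,-4.4],"rotation":[0,0.011,0],"jaw":-1},{"slide":[-63.3,140,-4.4],"rotation":[0,0.011,0],"jaw":-1},{"slide":[-63.3,155,-4.4],"rotation":[0,0.011,0],"jaw":-1},{"slide":[-63.3,161.4,-4.4],"rotation":[0,0.011,0],"jaw":-1},{"slide":[-63.3,161.4,-4.4],"rotation":[0,0.011,0],"jaw":-1},{"slide":[-63.3,161.4,-4.4],"rotation":[0,0.011,0],"jaw":-1}]}}

```text
t: 11.4
ee_pos: [0.494, -0.322, 0.1087]
tool_rot: [0.444, -0.55, 0.55, -0.445]
force: [-0.4, 0.1, 0.1]
width: 0.085
```

```bash
python3 -c "
from h import *
st();goto([.4938,-.3206,.108],np.radians(-12.05))"
```

```text
t 11.4 s -445.3 n 386.5 z 108.7 Fs 0.2 Fn -0.4 Fz 0.1 w 0.08501856314143147
slide [-1.4, 0.7, -0.5] rot [-0.001, -0.001, 0.001]
```

Close on the tab.

Call:
{"api": "play_rows", "payload": {"commands": [{"slide":[-1,0.5,0],"rotation":[0,0,0],"jaw":0.3},{"slide":[-1,0.5,0],"rotation":[0,0,0],"jaw":0.6},{"slide":[-1,0.5,0],"rotation":[0,0,0],"jaw":1},{"slide":[-1,0.5,0],"rotation":[0,0,0],"jaw":1},{"slide":[-1,0.5,0],"rotation":[0,0,0],"jaw":1},{"slide":[-1,0.5,0],"rotation":[0,0,0],"jaw":1},{"slide":[-1,0.5,0],"rotation":[0,0,0],"jaw":1}], "force": 70}}

```text
t: 12.1
ee_pos: [0.4936, -0.3212, 0.1075]
tool_rot: [0.444, -0.55, 0.55, -0.444]
force: [-1.3, -0.5, 5.1]
width: 0.0122
```

```bash
python3 -c "
from h import *
s=st();print(s['ee_pos']);goto([.4938,-.3206,.108],np.radians(-12.05))"
```

```text
t 12.1 s -444.5 n 386.4 z 107.5 Fs -0.2 Fn -1.4 Fz 5.1 w 0.01220825927779086
[ 0.49362712 -0.32124026  0.10747584]
slide [-0.7, -0.5, 0.0] rot [-0.0, -0.002, 0.0]
```

Call:
{"api": "play_rows", "payload": {"commands": [{"slide":[0,-4,0],"rotation":[0,0,0],"jaw":1},{"slide":[0,-10,0],"rotation":[0,0,0],"jaw":1},{"slide":[0,-20,0],"rotation":[0,0,0],"jaw":1},{"slide":[0,-40,0],"rotation":[0,0,0],"jaw":1},{"slide":[0,-65,0],"rotation":[0,0,0],"jaw":1},{"slide":[0,-90,0],"rotation":[0,0,0],"jaw":1},{"slide":[0,-110,0],"rotation":[0,0,0],"jaw":1},{"slide":[0,-110,0],"rotation":[0,0,0],"jaw":1}]}}

```text
t: 12.9
ee_pos: [0.4947, -0.3219, 0.2207]
tool_rot: [0.444, -0.548, 0.552, -0.445]
force: [0.0, -0.1, -1.2]
width: 0.0122
```

```bash
python3 -c "
from h import *
s=st();print(s['ee_pos']);goto(sp(-.1455,.21),YAW)"
```

```text
t 12.9 s -445.4 n 387.2 z 220.7 Fs -0.1 Fn -0.0 Fz -1.2 w 0.012222962776019764
[ 0.49465891 -0.3219219   0.22072321]
slide [-337.7, 9.9, -4.1] rot [-0.004, -0.49, 0.003]
```

Call:
{"api": "play_rows", "payload": {"commands": [{"slide":[-30,0,0],"rotation":[0,-0.06,0],"jaw":1},{"slide":[-70,0,-1],"rotation":[0,-0.14,0],"jaw":1},{"slide":[-110,0,-1],"rotation":[0,-0.22,0],"jaw":1},{"slide":[-150,0,-2],"rotation":[0,-0.3,0],"jaw":1},{"slide":[-190,0,-2],"rotation":[0,-0.38,0],"jaw":1},{"slide":[-230,0,-3],"rotation":[0,-0.46,0],"jaw":1},{"slide":[-270,0,-4],"rotation":[0,-0.49,0],"jaw":1},{"slide":[-305,5,-4],"rotation":[0,-0.49,0],"jaw":1},{"slide":[-330,10,-4],"rotation":[0,-0.49,0],"jaw":1},{"slide":[-338,10,-4],"rotation":[0,-0.49,0],"jaw":1}]}}

```text
t: 13.9
ee_pos: [0.5604, 0.0125, 0.2064]
tool_rot: [0.565, -0.426, 0.425, -0.565]
force: [0.1, -0.1, -0.5]
width: 0.0124
```

Call:
{"api": "play_rows", "payload": {"commands": [{"slide":[0,0,0],"rotation":[0,0,0],"jaw":1},{"slide":[0,0,0],"rotation":[0,0,0],"jaw":1}]}}

```text
t: 14.1
ee_pos: [0.5606, 0.0094, 0.2073]
tool_rot: [0.565, -0.426, 0.426, -0.564]
force: [-0.3, -0.1, -0.4]
width: 0.0124
```

```bash
python3 - <<'E'
from h import *
s=st();goto(sp(-.1455,.21),YAW)
for c in ["wrist","side"]:
    kk=K(c);p,d=r.grab_frame(c);W=cloud(c,d,kk);np.savez(f"h_{c}.npz",p=p,W=W)
    S=W[...,:2]@U;Nn=W[...,:2]@V;z=W[...,2]
    m=(abs(Nn-N)<.027)&(S>-.165)&(S<-.125)&(z>.115)&(z<.185)
    Q=np.c_[S[m],Nn[m],z[m]];print(c,len(Q))
    if len(Q)>10:
        A=np.c_[Q[:,1]-N,Q[:,2]-.16,np.ones(len(Q))];g,*_=np.linalg.lstsq(A,Q[:,0],rcond=None);e=Q[:,0]-A@g
        k=abs(e)<.0025;g,*_=np.linalg.lstsq(A[k],Q[k,0],rcond=None);print(g,k.sum(),"n range",np.percentile(Q[k,1],[1,99]),"z",np.percentile(Q[k,2],[1,99]))
a=np.load("h_wrist.npz")['p'][:,:,::-1];b=np.load("h_side.npz")['p'][:,:,::-1]
cv2.imwrite("pics/h1.png",np.hstack([cv2.resize(a[60:384,120:400],(400,463)),cv2.resize(b[60:220,190:328],(400,463),interpolation=cv2.INTER_CUBIC)]))
E
```

```text
t 14.1 s -144.9 n 541.7 z 207.3 Fs -0.0 Fn -0.3 Fz -0.4 w 0.012388893848826167
slide [0.6, -2.7, 0.9] rot [0.0, -0.0, 0.0]
wrist 1815
[ 0.00513379 -0.00809302 -0.1382454 ] 1738 n range [0.51601691 0.56914751] z [0.12388402 0.18410474]
side 216
[-0.01027824 -0.00270927 -0.1470177 ] 175 n range [0.51657078 0.5690394 ] z [0.12330734 0.1813843 ]
```

View pics/h1.png

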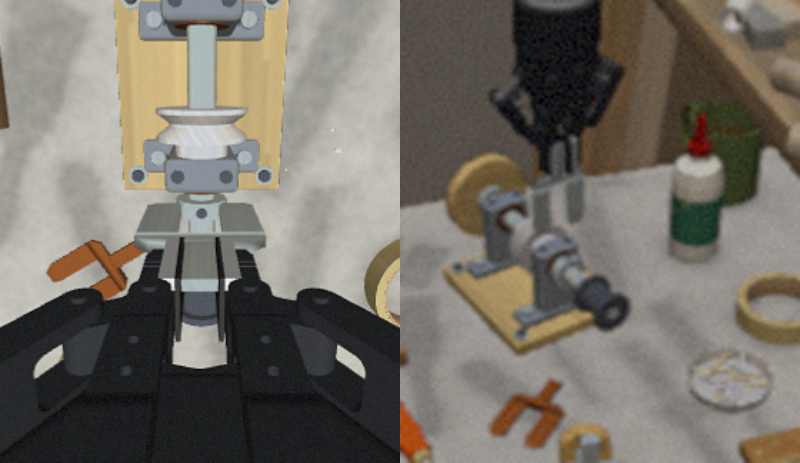

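```bash
python3 - <<'E'
from h import *
for c in ["wrist","side"]:
    W=np.load(f"h_{c}.npz")['W'];S=W[...,:2]@U*1e3;Nn=(W[...,:2]@V-N)*1e3;z=W[...,2]*1e3
    for lo in range(118,200,6):
        m=(abs(Nn)<30)&(abs(Nn)>(12 if lo<178 else -1))&(S>-165)&(S<-125)&(z>lo)&(z<=lo+6)
        if m.sum()>3: print(c,lo,m.sum(),np.round(np.percentile(S[m],[5,50,95]),1),np.round(np.percentile(Nn[m],[2,98]),1))
W=np.load("h_wrist.npz")['W'];S=W[...,:2]@U*1e3;Nn=(W[...,:2]@V-N)*1e3
for v in range(200,244,2):
    print(v,[(round(float(S[v,u]),1),round(float(W[v,u,2]*1e3),1),round(float(Nn[v,u]))) for u in (222,292)])
E
```

```text
wrist 118 19 [-139.8 -139.4 -139.1] [-16.9  22.9]
wrist 124 26 [-138.9 -138.3 -138.1] [-27.8  25.5]
wrist 130 103 [-138.4 -138.  -137.7] [-27.9  26.4]
wrist 136 104 [-138.5 -138.1 -137.8] [-28.   26.5]
wrist 142 118 [-138.4 -138.  -137.8] [-27.9  26.8]
wrist 148 132 [-138.5 -138.  -137.7] [-27.9  26.5]
wrist 154 142 [-138.5 -138.  -137.6] [-28.   26.1]
wrist 160 156 [-138.4 -138.1 -137.6] [-27.9  26.5]
wrist 166 184 [-138.4 -138.1 -137.6] [-28.1  26.4]
wrist 172 242 [-142.1 -138.2 -137.6] [-28.4  26.7]
wrist 178 375 [-141.8 -138.7 -137.7] [-24.9  23.4]
wrist 184 117 [-138.4 -138.  -132.8] [-11.9   9.7]
wrist 190 281 [-138.3 -136.8 -132.6] [-18.5  17.2]
wrist 196 404 [-138.5 -137.  -132.7] [-19.8  17.9]
side 118 5 [-146.9 -145.2 -143.1] [-18.5  19.9]
side 124 15 [-148.1 -146.5 -145. ] [-27.   26.5]
side 130 22 [-149.4 -146.9 -143.8] [-27.6  28.1]
side 136 16 [-149.1 -146.9 -145.1] [-26.8  26.5]
side 142 23 [-149.3 -147.3 -143.6] [-28.1  28.1]
side 148 17 [-149.8 -147.2 -144.5] [-27.3  24.5]
side 154 19 [-150.2 -147.6 -145.7] [-26.6  27.1]
side 160 19 [-149.4 -147.4 -144.7] [-28.1  25.
[... 643 characters left out ...]
8, -26), (-137.8, 155.9, 21)]
216 [(-138.0, 159.3, -26), (-137.8, 159.7, 21)]
218 [(-138.2, 162.6, -25), (-138.0, 163.0, 20)]
220 [(-138.5, 165.3, -25), (-137.6, 167.8, 20)]
222 [(-138.2, 169.8, -24), (-138.2, 169.6, 19)]
224 [(-138.0, 173.5, -24), (-138.1, 173.4, 19)]
226 [(-138.0, 176.9, -23), (-137.7, 177.5, 18)]
228 [(-138.2, 179.4, -23), (-137.8, 180.4, 18)]
230 [(-139.1, 180.4, -23), (-139.0, 180.4, 18)]
232 [(-140.3, 180.5, -23), (-140.2, 180.7, 18)]
234 [(-141.3, 181.0, -23), (-141.1, 181.5, 18)]
236 [(-143.3, 179.5, -23), (-136.9, 193.7, 17)]
238 [(-226.5, -0.6, -50), (-136.8, 196.5, 16)]
240 [(-137.1, 198.4, -20), (-137.1, 198.3, 16)]
242 [(-136.7, 201.7, -20), (-137.0, 201.1, 16)]
```

Call:
{"api": "play_rows", "payload": {"commands": [{"slide":[4.7,8,0.8],"rotation":[0,0,0],"jaw":1},{"slide":[4.7,15,0.8],"rotation":[0,0,0],"jaw":1},{"slide":[4.7,15,0.8],"rotation":[0,0,0],"jaw":1},{"slide":[4.7,15,0.8],"rotation":[0,0,0],"jaw":1},{"slide":[4.7,15,0.8],"rotation":[0,0,0],"jaw":1},{"slide":[4.7,15,0.8],"rotation":[0,0,0],"jaw":1}]}}

```text
t: 14.8
ee_pos: [0.563, 0.0059, 0.1925]
tool_rot: [-0.564, 0.426, -0.426, 0.565]
force: [0.3, -0.5, -0.5]
width: 0.0123
```

```bash
python3 - <<'E'
from h import *
s=st();kk=K("wrist");p,d=r.grab_frame("wrist");W=cloud("wrist",d,kk);np.savez("h2.npz",p=p,W=W)
S=W[...,:2]@U*1e3;Nn=(W[...,:2]@V-N)*1e3;z=W[...,2]*1e3
m=(abs(Nn)<30)&(abs(Nn)>12)&(S>-165)&(S<-125)&(z>110)&(z<160)
print("face",np.percentile(S[m],[5,25,50,75]),np.percentile(Nn[m],[2,98]))
m=(abs(Nn)<30)&(abs(Nn)>12)&(S>-165)&(S<-125)&(z>161)&(z<170);print("shoulder",np.percentile(S[m],[2,98]),np.median(z[m]))
# bearing & collar in same image
for v in range(100,200):
    w=[u for u in range(200,330) if abs(Nn[v,u])<6 and 85<z[v,u]<101]
    if len(w)>3: print(v,round(float(np.median(S[v,w])),1),round(float(np.max(z[v,w])),1),end=' | ')
cv2.imwrite("pics/h2.png",cv2.resize(p[90:250,170:350,::-1],None,fx=3.5,fy=3.5,interpolation=cv2.INTER_CUBIC))
E
```

```text
t 14.8 s -149.0 n 542.9 z 192.5 Fs -0.5 Fn 0.1 Fz -0.5 w 0.012258813144041003
face [-142.44647651 -142.21556107 -142.04058824 -141.86840784] [-26.80794827  27.90060316]
shoulder [-146.75838668 -141.58614782] 164.80350904526122
100 -65.4 87.2 | 101 -66.1 88.2 | 102 -66.9 87.6 | 103 -67.7 87.7 | 104 -68.4 88.7 | 105 -69.2 87.6 | 106 -69.9 87.1 | 107 -70.7 87.5 | 108 -71.5 87.5 | 109 -72.2 87.9 | 110 -73.0 87.6 | 111 -73.8 87.5 | 112 -74.5 87.9 | 113 -75.3 88.3 | 114 -76.1 87.7 | 115 -76.8 86.8 | 116 -77.6 87.1 | 117 -78.4 87.5 | 118 -79.1 87.0 | 119 -79.9 87.1 | 120 -80.7 86.8 | 121 -81.5 87.7 | 122 -82.3 87.0 | 123 -83.0 88.0 | 124 -83.8 87.8 | 125 -84.6 87.9 | 126 -85.4 87.4 | 127 -86.2 87.2 | 128 -87.0 87.5 | 129 -87.8 87.8 | 130 -88.5 87.9 | 131 -89.4 87.3 | 132 -89.9 93.7 | 142 -97.2 101.0 | 143 -98.0 100.5 | 144 -98.8 100.0 | 145 -99.6 100.0 | 146 -100.4 99.0 | 147 -101.2 100.1 | 148 -101.8 100.4 | 149 -102.5 101.0 | 150 -103.2 101.0 | 160 -112.0 94.9 | 161 -112.8 95.4 | 162 -113.5 95.2 | 163 -114.4 95.2 | 164 -115.2 96.1 | 165 -116.1 95.8 | 166 -116.9 95.9 | 167 -117.7 96.0 | 168 -118.6 95.2 | 169 -119.4 95.5 | 170 -120.3 94.6 | 171 -120.9 95.3 | 172 -121.8 96.2 | 173 -122.5 96.3 | 174 -123.2 97.3 | 175 -124.1 96.9 | 176 -124.9 96.9 | 177 -125.7 97.0 | 178 -126.5 97.1 | 179 -127.4 96.4 | 180 -128.3 96.9 | 181 -129.1 96.4 | 182 -129.9 96.9 | 183 -130.8 97.8 | 184 -131.6 97.3 | 185 -132.5 97.1 | 186 -133.3 97.3 | 187 -134.2 96.7 | 188 -135.0 96.9 | 189 -135.8 96.8 | 190 -136.7 96.7 | 191 -137.6 97.4 | 192 -138.5 96.5 | 193 -139.5 96.2 | 194 -140.5 96.0 | 195 -141.7 95.5 | 196 -142.4 95.8 | 197 -145.6 87.4 | 198 -146.3 87.9 | 199 -147.4 87.6 |
```

View pics/h2.png

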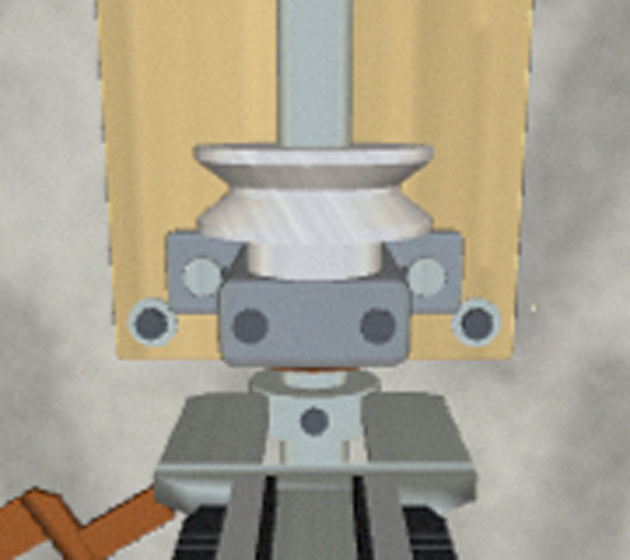

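The crop shows the held spacer just above the shaft. Its front face reads s=-142.05, in line with the bearing face, so I'll shift it 0.7 mm towards the knob and descend with force checks.

Call:
{"api": "play_rows", "payload": {"commands": [{"slide":[0.7,3,-0.3],"rotation":[0,0,0],"jaw":1},{"slide":[0.7,7,-0.3],"rotation":[0,0,0],"jaw":1},{"slide":[0.7,10,-0.3],"rotation":[0,0,0],"jaw":1},{"slide":[0.7,13,-0.3],"rotation":[0,0,0],"jaw":1},{"slide":[0.7,16,-0.3],"rotation":[0,0,0],"jaw":1},{"slide":[0.7,19,-0.3],"rotation":[0,0,0],"jaw":1},{"slide":[0.7,19,-0.3],"rotation":[0,0,0],"jaw":1}]}}

```text
t: 15.55
ee_pos: [0.5625, 0.0051, 0.1728]
tool_rot: [0.565, -0.426, 0.426, -0.564]
force: [0.4, -0.3, -0.7]
width: 0.012
```

```bash
python3 -c "
from h import *
st()"
```

```text
t 15.55 s -149.6 n 542.3 z 172.8 Fs -0.4 Fn 0.3 Fz -0.7 w 0.012031681246925701
```

Call:
{"api": "play_rows", "payload": {"commands": [{"slide":[0,2,0],"rotation":[0,0,0],"jaw":1},{"slide":[0,5,0],"rotation":[0,0,0],"jaw":1},{"slide":[0,8,0],"rotation":[0,0,0],"jaw":1},{"slide":[0,11,0],"rotation":[0,0,0],"jaw":1},{"slide":[0,14,0],"rotation":[0,0,0],"jaw":1},{"slide":[0,17,0],"rotation":[0,0,0],"jaw":1},{"slide":[0,17,0],"rotation":[0,0,0],"jaw":1}]}}

```text
t: 16.25
ee_pos: [0.5626, 0.0051, 0.1558]
tool_rot: [0.565, -0.426, 0.426, -0.564]
force: [-0.0, -0.1, -1.1]
width: 0.012
```

```bash
python3 -c "
from h import *
st()"
```

```text
t 16.25 s -149.6 n 542.3 z 155.8 Fs -0.1 Fn -0.0 Fz -1.1 w 0.01200176613672284
```

Going freely. Seat height is TCP z ≈ 125.7.

Call:
{"api": "play_rows", "payload": {"commands": [{"slide":[0,4,0],"rotation":[0,0,0],"jaw":1},{"slide":[0,8,0],"rotation":[0,0,0],"jaw":1},{"slide":[0,12,0],"rotation":[0,0,0],"jaw":1},{"slide":[0,16,0],"rotation":[0,0,0],"jaw":1},{"slide":[0,20,0],"rotation":[0,0,0],"jaw":1},{"slide":[0,24,0],"rotation":[0,0,0],"jaw":1},{"slide":[0,27,0],"rotation":[0,0,0],"jaw":1},{"slide":[0,28.5,0],"rotation":[0,0,0],"jaw":1},{"slide":[0,28.5,0],"rotation":[0,0,0],"jaw":1}]}}

```text
t: 17.15
ee_pos: [0.5627, 0.0051, 0.1276]
tool_rot: [0.565, -0.426, 0.426, -0.564]
force: [-0.1, -0.4, -0.7]
width: 0.0123
```

```bash
python3 -c "
from h import *
st()"
```

```text
t 17.15 s -149.6 n 542.4 z 127.6 Fs -0.4 Fn -0.2 Fz -0.7 w 0.012311507455917586
```

Call:
{"api": "play_rows", "payload": {"commands": [{"slide":[-0.5,0,0],"rotation":[0,0,0],"jaw":1},{"slide":[-1,0,0],"rotation":[0,0,0],"jaw":1},{"slide":[-1.5,0,0],"rotation":[0,0,0],"jaw":1},{"slide":[-1.5,0,0],"rotation":[0,0,0],"jaw":1}]}}

```text
t: 17.55
ee_pos: [0.5625, 0.0064, 0.128]
tool_rot: [0.564, -0.426, 0.426, -0.564]
force: [0.0, -4.3, 1.0]
width: 0.0125
```

```bash
python3 -c "
from h import *
st()"
```

```text
t 17.55 s -148.4 n 542.6 z 128.0 Fs -4.2 Fn -1.2 Fz 1.0 w 0.012516301270156302
```

Call:
{"api": "play_rows", "payload": {"commands": [{"slide":[1,0,0],"rotation":[0,0,0],"jaw":1},{"slide":[2,0,0],"rotation":[0,0,0],"jaw":1},{"slide":[2.5,0,0],"rotation":[0,0,0],"jaw":1},{"slide":[2.5,0,0],"rotation":[0,0,0],"jaw":1}]}}

```text
t: 17.95
ee_pos: [0.563, 0.0042, 0.1278]
tool_rot: [-0.564, 0.426, -0.426, 0.564]
force: [1.0, 0.6, -0.4]
width: 0.012
```

```bash
python3 -c "
from h import *
st()"
```

```text
t 17.95 s -150.6 n 542.5 z 127.8 Fs 0.3 Fn 1.1 Fz -0.4 w 0.011953483383057878
```

Call:
{"api": "play_rows", "payload": {"commands": [{"slide":[0.3,0,0],"rotation":[0,0,0],"jaw":1},{"slide":[0.6,0,0],"rotation":[0,0,0],"jaw":1},{"slide":[0.6,0,0],"rotation":[0,0,0],"jaw":1}]}}

```text
t: 18.25
ee_pos: [0.5631, 0.0039, 0.1278]
tool_rot: [-0.564, 0.426, -0.426, 0.565]
force: [0.5, 5.3, -0.4]
width: 0.0122
```

```bash
python3 -c "
from h import *
st()"
```

```text
t 18.25 s -150.9 n 542.5 z 127.8 Fs 4.9 Fn 1.9 Fz -0.4 w 0.012210177316629219
```

Call:
{"api": "play_rows", "payload": {"commands": [{"slide":[0.3,0,0],"rotation":[0,0,0],"jaw":1},{"slide":[0.6,0,0],"rotation":[0,0,0],"jaw":1},{"slide":[0.6,0,0],"rotation":[0,0,0],"jaw":1}]}}

```text
t: 18.55
ee_pos: [0.5631, 0.0036, 0.1277]
tool_rot: [-0.564, 0.426, -0.426, 0.565]
force: [-1.0, 7.4, 1.3]
width: 0.0122
```

```bash
python3 -c "
from h import *
st()"
```

```text
t 18.55 s -151.2 n 542.4 z 127.7 Fs 7.4 Fn 1.1 Fz 1.3 w 0.012224239400282598
```

Feeling from side to side, the 5 mm spacer has about 2.3 mm of clearance. That puts the float at about 7.3 mm and confirms the 8 mm spacer can't go in. Next I'll seat it and let go.

Call:
{"api": "play_rows", "payload": {"commands": [{"slide":[-1.6,0,0],"rotation":[0,0,0],"jaw":1},{"slide":[-1.9,1,0],"rotation":[0,0,0],"jaw":1},{"slide":[-1.9,2,0],"rotation":[0,0,0],"jaw":1},{"slide":[-1.9,2,0],"rotation":[0,0,0],"jaw":1}]}}

```text
t: 18.95
ee_pos: [0.5628, 0.0047, 0.1256]
tool_rot: [0.565, -0.426, 0.426, -0.564]
force: [-0.6, -0.4, -0.4]
width: 0.0125
```

```bash
python3 -c "
from h import *
st()"
```

```text
t 18.95 s -150.1 n 542.5 z 125.6 Fs -0.2 Fn -0.7 Fz -0.4 w 0.012483250569505049
```

Call:
{"api": "play_rows", "payload": {"commands": [{"slide":[0,0.7,0],"rotation":[0,0,0],"jaw":1},{"slide":[0,1.4,0],"rotation":[0,0,0],"jaw":1},{"slide":[0,1.4,0],"rotation":[0,0,0],"jaw":1}]}}

```text
t: 19.25
ee_pos: [0.5628, 0.0047, 0.1243]
tool_rot: [0.564, -0.426, 0.426, -0.564]
force: [1.1, 0.1, -0.3]
width: 0.0121
```

```bash
python3 -c "
from h import *
st()"
```

```text
t 19.25 s -150.0 n 542.5 z 124.3 Fs -0.2 Fn 1.1 Fz -0.3 w 0.012057426219371434
```

Call:
{"api": "play_rows", "payload": {"commands": [{"slide":[0,0.5,0],"rotation":[0,0,0],"jaw":1},{"slide":[0,1.2,0],"rotation":[0,0,0],"jaw":1},{"slide":[0,1.2,0],"rotation":[0,0,0],"jaw":1}]}}

```text
t: 19.55
ee_pos: [0.563, 0.0048, 0.1234]
tool_rot: [-0.564, 0.426, -0.426, 0.564]
force: [-1.6, 0.6, 4.6]
width: 0.0123
```

```bash
python3 -c "
from h import *
st()"
```

```text
t 19.55 s -150.0 n 542.6 z 123.4 Fs 1.0 Fn -1.4 Fz 4.6 w 0.012296618917892141
```

Call:
{"api": "play_rows", "payload": {"commands": [{"slide":[0,0,0],"rotation":[0,0,0],"jaw":0.5},{"slide":[0,0,0],"rotation":[0,0,0],"jaw":0},{"slide":[0,0,0],"rotation":[0,0,0],"jaw":-1},{"slide":[0,0,0],"rotation":[0,0,0],"jaw":-1},{"slide":[0,-15,0],"rotation":[0,0,0],"jaw":-1},{"slide":[0,-40,0],"rotation":[0,0,0],"jaw":-1},{"slide":[25,-60,0],"rotation":[0,0,0],"jaw":-1},{"slide":[55,-60,0],"rotation":[0,0,0],"jaw":-1},{"slide":[64.5,-50,0],"rotation":[0,0,0],"jaw":-1},{"slide":[64.5,-30,0],"rotation":[0,0,0],"jaw":-1}]}}

```text
t: 20.55
ee_pos: [0.5816, -0.0587, 0.1536]
tool_rot: [-0.564, 0.425, -0.427, 0.564]
force: [0.2, -0.4, -0.8]
width: 0.0852
```

Call:
{"api": "play_rows", "payload": {"commands": [{"slide":[0,0,0],"rotation":[0,0,0],"jaw":-1},{"slide":[0,0,0],"rotation":[0,0,0],"jaw":-1}]}}

```text
t: 20.75
ee_pos: [0.58, -0.0568, 0.1528]
tool_rot: [0.565, -0.426, 0.425, -0.564]
force: [0.9, 0.3, 0.3]
width: 0.0856
```

```bash
python3 - <<'E'
from h import *
st();kk=K("wrist");p,d=r.grab_frame("wrist");W=cloud("wrist",d,kk)
S=W[...,:2]@U*1e3;Nn=(W[...,:2]@V-N)*1e3;z=W[...,2]*1e3
m=(z>122)&(z<136)&(S>-160)&(S<-125)&(abs(Nn)<15);print("tab",m.sum(),np.percentile(S[m],[2,50,98]),np.percentile(Nn[m],[2,98]),np.percentile(z[m],[50,98]))
goto(sp(-.2145,.081),YAW)
cv2.imwrite("pics/s1.png",cv2.resize(p[40:250,170:350,::-1],None,fx=2.8,fy=2.8,interpolation=cv2.INTER_CUBIC))
E
```

```text
t 20.75 s -213.9 n 542.1 z 152.8 Fs 0.0 Fn 0.9 Fz 0.3 w 0.08561768556568569
tab 261 [-147.83035008 -145.83195047 -143.35769819] [-6.86307771  6.36668869] [129.40455319 130.8977023 ]
slide [0.4, 72.4, 0.1] rot [0.0, 0.0, -0.0]
```

View pics/s1.png

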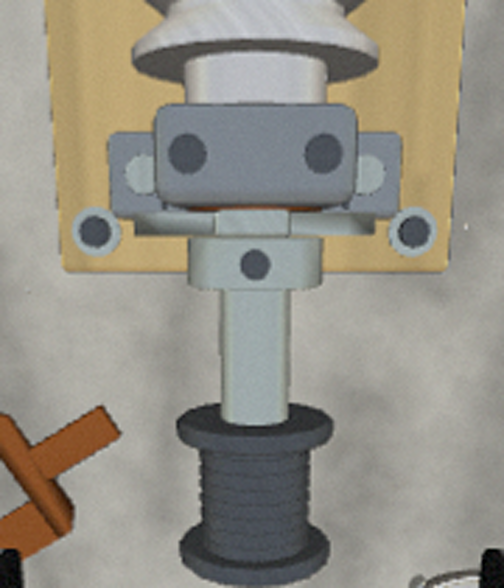

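The spacer hangs tab up in the gap, with its tab at view pixel (252,222) and tab top at z 0.130, which is the seated height. Now I'll push the shaft in.

Call:
{"api": "play_rows", "payload": {"commands": [{"slide":[0.4,35,0.1],"rotation":[0,0,0],"jaw":-1},{"slide":[0.4,60,0.1],"rotation":[0,0,0],"jaw":-1},{"slide":[0.4,71,0.1],"rotation":[0,0,0],"jaw":-1},{"slide":[0.4,71,0.1],"rotation":[0,0,0],"jaw":-1},{"slide":[0.4,71,0.1],"rotation":[0,0,0],"jaw":0.3},{"slide":[0.4,71,0.1],"rotation":[0,0,0],"jaw":1},{"slide":[0.4,71,0.1],"rotation":[0,0,0],"jaw":1},{"slide":[0.4,71,0.1],"rotation":[0,0,0],"jaw":1},{"slide":[0.4,71,0.1],"rotation":[0,0,0],"jaw":1},{"slide":[0.4,71,0.1],"rotation":[0,0,0],"jaw":1}], "force": 60}}

```text
t: 21.8
ee_pos: [0.5811, -0.0577, 0.0831]
tool_rot: [-0.564, 0.426, -0.426, 0.565]
force: [-2.2, 1.1, 10.2]
width: 0.0283
```

```bash
python3 -c "
from h import *
st()"
```

```text
t 21.8 s -215.0 n 542.9 z 83.1 Fs 1.6 Fn -1.8 Fz 10.2 w 0.02826909692938848
```

Call:
{"api": "play_rows", "payload": {"commands": [{"slide":[-1,0,0],"rotation":[0,0,0],"jaw":1},{"slide":[-2,0,0],"rotation":[0,0,0],"jaw":1},{"slide":[-2.8,0,0],"rotation":[0,0,0],"jaw":1},{"slide":[-2.8,0,0],"rotation":[0,0,0],"jaw":1}]}}

```text
t: 22.2
ee_pos: [0.5805, -0.0557, 0.0831]
tool_rot: [0.565, -0.425, 0.427, -0.564]
force: [-1.3, -6.7, 8.5]
width: 0.0282
```

```bash
python3 -c "
from h import *
st()"
```

```text
t 22.2 s -213.0 n 542.9 z 83.1 Fs -6.1 Fn -3.1 Fz 8.5 w 0.02818662037960951
```

Contact after about 2 mm of travel, as expected. Pressing firmly to about 30 N.

Call:
{"api": "play_rows", "payload": {"commands": [{"slide":[-0.8,0,0],"rotation":[0,0,0],"jaw":1},{"slide":[-1.6,0,0],"rotation":[0,0,0],"jaw":1},{"slide":[-2.2,0,0],"rotation":[0,0,0],"jaw":1},{"slide":[-2.2,0,0],"rotation":[0,0,0],"jaw":1},{"slide":[-2.2,0,0],"rotation":[0,0,0],"jaw":1}]}}

```text
t: 22.7
ee_pos: [0.5805, -0.0555, 0.0832]
tool_rot: [0.565, -0.424, 0.427, -0.564]
force: [-0.9, -25.6, 4.4]
width: 0.0283
```

```bash
python3 -c "
from h import *
st()"
```

```text
t 22.7 s -212.8 n 543.0 z 83.2 Fs -24.4 Fn -7.9 Fz 4.4 w 0.02825277870405866
```

Call:
{"api": "play_rows", "payload": {"commands": [{"slide":[-0.8,0,0],"rotation":[0,0,0],"jaw":1},{"slide":[-0.8,0,0],"rotation":[0,0,0],"jaw":1},{"slide":[-0.8,0,0],"rotation":[0,0,0],"jaw":1},{"slide":[0.8,0,0],"rotation":[0,0,0],"jaw":1},{"slide":[0.8,0,0],"rotation":[0,0,0],"jaw":0.5},{"slide":[0.8,0,0],"rotation":[0,0,0],"jaw":-1},{"slide":[0.8,0,0],"rotation":[0,0,0],"jaw":-1},{"slide":[0.8,0,0],"rotation":[0,0,0],"jaw":-1},{"slide":[0.8,-30,0],"rotation":[0,0,0],"jaw":-1},{"slide":[0.8,-70,0],"rotation":[0,0,0],"jaw":-1}]}}

```text
t: 23.7
ee_pos: [0.5784, -0.0531, 0.1515]
tool_rot: [0.565, -0.427, 0.425, -0.564]
force: [1.3, 0.2, 0.8]
width: 0.0852
```

Call:
{"api": "play_rows", "payload": {"commands": [{"slide":[0,0,0],"rotation":[0,0,0],"jaw":-1},{"slide":[0,0,0],"rotation":[0,0,0],"jaw":-1},{"slide":[0,0,0],"rotation":[0,0,0],"jaw":-1}]}}

```text
t: 24.0
ee_pos: [0.5791, -0.0533, 0.1514]
tool_rot: [0.565, -0.426, 0.425, -0.564]
force: [0.0, 0.0, -0.2]
width: 0.0857
```

```bash
python3 - <<'E'
from h import *
st();p,d=r.grab_frame("wrist");q,_=r.grab_frame("side")
a=cv2.resize(p[40:250,170:350,::-1],(400,467),interpolation=cv2.INTER_CUBIC);b=cv2.resize(q[110:300,190:353,::-1],(400,467),interpolation=cv2.INTER_CUBIC)
cv2.imwrite("pics/f1.png",np.hstack([a,b]))
E
```

```text
t 24.0 s -210.3 n 542.2 z 151.4 Fs 0.0 Fn 0.0 Fz -0.2 w 0.0857304369764859
```

View pics/f1.png

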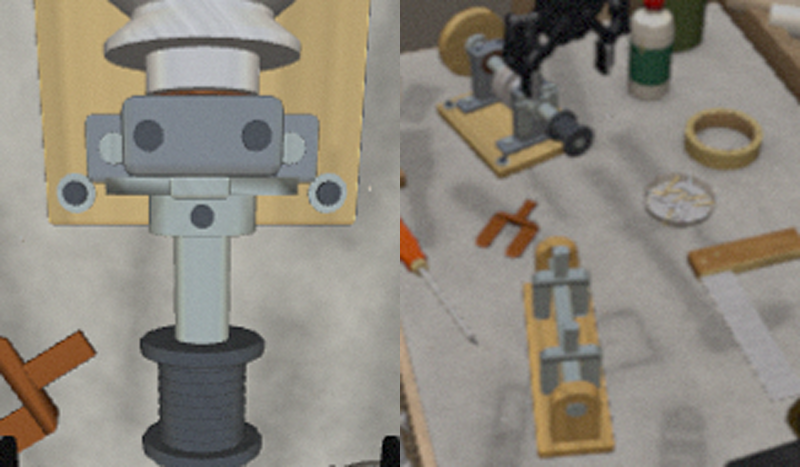

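The spacer is nipped between bearing and collar with its tab at left-view pixel (200,188). The pulley boss stands about 2 mm off the bearing, and the other two spacers are still on the rack.

```bash
python3 -c "
from bench import r
r.hand_in()"
```

```text
the job is handed in; nothing more can be done
```

The job is done and handed in at about 24 s. The 5 mm spacer (spacer_thin) is hanging tab up, nipped between bearing and collar, and about 2.3 mm of float is left.

- **Feeling the float:** I pushed the shaft in to about 29 N, then pulled it out to about 26 N and left it out. The float is about 7.3 mm.
- **Choice of spacer:** At 7.3 mm of float, the 8 mm spacer would not go in. I hung the thin one over the shaft and felt about 2.3 mm of free play beside it.
- **Final push:** The shaft met the spacer after about 2 mm of travel. The last force I read was about 26 N. I then pressed slightly harder without reading it and let go.
- **Last pictures:** They show the spacer closed up between bearing and collar, and the mid and thick spacers still on the rack. The brown look-alike was not touched, and the arm was clear of everything.

**Checks that disagreed:** The raw gripper travel between the stops read about 8.5 mm, because it included grip give. The close camera view gave 7.0–7.5 mm and the direct feel gave 7.3 mm, so I went by those. The thin spacer also sat about 4 mm off the pads' centre when gripped, because I measured the rack while the arm was still settling. I corrected for that before lowering it.

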